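# Try a chuck's taper shank in the socket and drift it free

### The job

Try the fit of the drill chuck's taper shank in the socket that is nipped upright in the vice: seat it fully home with a twisting push, its tang down in the slot, pushing gently enough that the socket does not slip down between the vice's jaws, and let go of it. Then leave the chuck alone and push the drift from its wooden rest through the socket's slot, underneath the tang, until the wedge has lifted the shank free of the taper; leave the drift in the slot with the loosened chuck standing upright on it, and do not disturb the other things on the bench.

Things in the scene. Friction and masses are not known exactly. Their poses are not given: they have to be found in the camera images.
- chuck: drill chuck on a taper arbor, steel, 166 mm long, 0.5 to 0.6 kg, upright, shank down, in one of the rack's three holes; the thickest of the three tools. Origin: tip of the flat tang, z up the axis. Tang to z = 18.5 mm, 8 mm thick (x), 16 mm wide (y), end rounded; then the taper, 19 mm thick, growing to 24 mm at z = 94; rear face at z = 100, 40 mm across, lying on the rack's top, 118 mm above the bench.
- chuck_flats (a point): point on the chuck's axis 131 mm above the tang's tip, axes as the chuck's: middle of two spanner flats, 36 mm apart along x (25 mm wide, z = 110 to 148 mm), parallel to the tang's broad faces; the sleeve is 44 mm across otherwise. Grip here, along x. The chuck's top is 35 mm above.
- socket_mouth (a point): centre of the open upper end of the socket, an upright steel cylinder 40 mm thick (43 at the rim), bore 27 mm at the mouth, its axis z. The bore's bottom, where the slot begins, is 75.5 mm down: a tang not in line with the slot (chuck x along socket x, either way round, within 10 degrees) lands there, 18.5 mm too high. Fully home, a dead stop, the tang's tip is 94 mm below the mouth and the chuck's rear face 6 mm above it.
- socket_slot (a point): middle of the slot's floor, on the socket's axis, 107.5 mm below the mouth, about 60 mm above the bench; y along the slot, which goes right through the socket (40 mm), 11 mm wide (x) and 32 mm high. The tip of a seated tang is 13.5 mm above this floor. The vice's jaws end 10 mm below it and reach 50 mm either way along y and 64 mm along x.
- socket (a joint): how far (m) the socket has slipped down in the vice's rubber jaws; 0 at the start; keep it below 2 mm. It slips when loaded with over 16 N, the chuck's 5 to 6 N weight included. The taper binds over its last 6 mm: pushed straight it needs 25 to 40 N to go home, but turned to and fro by 7 degrees or so (the tang has 10 in the slot) it sinks under a 5 to 8 N push. Seated, it resists a pull of 15 to 30 N.
- drift: flat dark steel wedge, 225 mm long, 8 mm thick (x), 0.22 kg, on edge in the grooves of two wooden blocks, 60 mm wide and 34 mm high (groove floor 20 mm above the bench), on a 6 mm board. Origin: middle of its straight lower edge, y towards the tip. Height: 6 mm at the tip, plus 0.15 mm per mm up to 165 mm from the tip, then 31 mm (the head). Driving it takes 10 to 20 N.
- drift_tip (a point): the drift's tip (4 mm thick), on its lower edge's line, 112.5 mm along +y from the drift's origin; axes as the drift's. It may enter the slot from either end. With the drift on the slot's floor, a seated tang is met when the tip is 50 mm past the socket's axis; at 90 mm the shank is lifted 6 mm.
- drift_head (a point): middle of the drift's head, 188 mm behind the tip, 17 mm above the lower edge; axes as the drift's. Grip here across the 8 mm thickness (along x); it lies in the middle of a 50 mm wide gap between the rest's two blocks.
- drift_mid (a point): point on the drift's lower edge 85 mm behind the tip; axes as the drift's. It ends up close to the socket's axis.
- centre: dead centre, taper shank in the rack, a short pointed steel head 37 mm high above the rack; bystander
- drill: twist drill 18 mm thick, taper shank in the rack, standing 87 mm above it; bystander
- hammer: hammer lying on the bench; bystander
- spanner: spanner lying on the bench; bystander
- brush: brush lying on the bench; bystander
- oiler: small steel oil can with a bent brass spout, about 135 mm high; bystander
- bolt_tin: open dark tin, 72 mm across and 55 mm high; bystander
- caliper: steel caliper lying flat on the bench; bystander

How it is judged:
On the way, in this order (a step that is already met when the one before it is completed fails the run):
1. the chuck's shank is seated fully home in the socket (tang tip within 1.5 mm of home) and let go (z of chuck in the frame of socket_slot below 0.015 m and horizontal distance between chuck and socket_slot below 0.004 m and angle between chuck's own z axis and vertical below 0.06 rad and contact force between the fingers and chuck below 0.1 N), for 0.3 s.
2. the drift's tip is under the tang in the slot while the chuck is still home (horizontal distance between drift_tip and socket_slot below 0.015 m and z of drift_tip in the frame of socket_slot between -0.005 and 0.012 m and z of chuck in the frame of socket_slot below 0.015 m).
3. the drift has lifted the shank at least 5 mm (z of chuck in the frame of socket_slot above 0.0185 m and contact force between drift and chuck above 0.5 N), for 0.1 s.
At the end, for the whole second after the job is handed in: The chuck stands upright (within 6 degrees) and at rest in the socket, at least 5 mm above home, resting on the drift, which lies through the slot with the point 85 mm behind its tip within 35 mm of the socket's axis (all of step 3 and z of chuck in the frame of socket_slot below 0.028 m and horizontal distance between chuck and socket_slot below 0.006 m and angle between chuck's own z axis and vertical below 0.1 rad and horizontal distance between drift_mid and socket_slot below 0.035 m and linear speed of each of chuck, drift below 0.02 m/s); the robot touches nothing.
It fails at once if the socket slips 2 mm or more down in the vice (value of joint socket above 0.002 m).
It fails at once if the fingers hold or push the chuck while the drift is in the slot (contact force between the fingers and chuck above 0.5 N and horizontal distance between drift_mid and socket_slot below 0.085 m).
It fails at once if another thing on the bench is moved by more than 30 mm (distance of any of centre, drill, hammer, spanner, brush, oiler, bolt_tin, caliper from where it was at the start of the episode above 0.03 m).
It also fails if it takes over 72 s, if anything falls off the work surface, if the arm or the gripper's body presses on something with over 40 N, if the wrist force passes 120 N, or if a joint passes its speed limit or range.

### The arm

A 7-joint arm with a two-finger parallel gripper is mounted at the origin on the work surface. World frame = base frame: x ahead of the robot, y to its left, z up, the work surface at z = 0. Lengths are in m, angles in rad, forces in N, time in s.
With the tool pointing down it reaches from about 0.425 to 0.8 m from the base axis. Payload 8.3 kg.
Tool frame: the origin (TCP) lies at the very end of the fingers, on their centre line; the grasp point (between the pads) lies r.grip_depth behind it (r.grip_depth is the distance from the TCP to the grasp point, in m); z points along the fingers, y is the direction in which the jaws open and shut (so a half turn about z gives the same grasp; the last joint's range is limited). The gripper opens to 85 mm and grips with 20 to 120 N. Pads are 22 mm wide; open, the fingers measure 114 mm over their backs; the gripper's body (76 mm by 85 mm) begins 54 mm behind the grasp point. The pads swing forward as they close: fully open they stand 13 mm farther back than shut.
Start: joints at [1.23, 0.383, 0.016, 1.37, -0.006, 1.388, -0.046], TCP at [0.171, -0.601, 0.231] pointing down, gripper open.
Joint ranges: [-2.95, 2.95], [-0.25, 2.06], [-1.52, 1.56], [0.18, 2.33], [-1.44, 4.58], [0.02, 2.06], [-3.01, 3.01]. Speed limits (rad/s): [2.39, 2.39, 3.01, 3.01, 3.14, 3.14, 3.14].

### API

Orientations are given as [roll, pitch, yaw] about the fixed x, y, z axes, in that order (R = Rz(yaw) Ry(pitch) Rx(roll)).
In Python, from workcell import r, jaws, grab_frame, hand_in gives the robot as it stands. Calls block until the motion is done:
- r.goto(position, orientation): joint-space move of the TCP to a pose.
- r.servo_line(position, ori=None, speed=0.15): straight line of the TCP; ori=None keeps the orientation; speed is the mean speed in m/s.
- r.move_joints(angles): joint-space move.
- jaws.command_gripper(opening, force=None): finger opening in m; force is the grip in N (None keeps the last); returns when the fingers have stopped.
- r.pause(seconds).
- r.ik(position, orientation): joint angles nearest the present ones, or None.
- grab_frame(name): name is "scene" or "top"; returns a dict with "img" (480x640x3 uint8, red, green, blue), "camera_matrix" (3x3 intrinsics, pixels), "T" (4x4, takes a point from camera to world coordinates). Camera axes: x right, y down, z forward; pixel columns grow to the right and rows downward; lengths in m; the calibration is good to about 2 mm. A picture is of the moment at which its call begins. There is no depth.
A pose or a line that the arm cannot do raises r.MotionError and nothing moves.
- hand_in(): hands the job in, once; it reports no verdict.
Readings, each from a call of its own:
- r.current_time_s(): time.
- r.current_qpos(): joint angles.
- r.current_joint_vel(): joint speeds.
- r.current_tau(): joint torques, N m.
- r.current_tool_pos(): TCP position.
- r.current_ee_rot(): TCP orientation.
- r.current_force(): force on the tool from outside, world axes, zero at the start.
- r.current_ft_torque(): the same for the moment, N m.
- r.current_gripper_width(): finger opening in m.
Only numpy, scipy, OpenCV 4.12 (cv2) and the standard library are available. Lean on these libraries where they do the work, as an engineer would, in place of code of your own. Each camera call takes 0.05 s, during which the arm holds its last target. There are 200 camera calls.

## Working session

There is one attempt and no reset: what is moved stays moved. The work goes in short steps, each a Python script; the robot and the scene stay as the last script left them, time stands still between calls to the robot, and variables do not carry over. Pictures are saved under pics/ and viewed, on a budget of 10 in all, crops included, one or two more only if the job needs it, and the job is handed in when it is done.

```bash
ls; mkdir -p pics; python3 - <<'E'
from workcell import r,jaws,grab_frame
import cv2,numpy as np
for n in("scene","top"):
    f=grab_frame(n); cv2.imwrite(f"pics/{n}0.png",f["img"][:,:,::-1]); np.savez(f"pics/{n}0.npz",**f)
    print(n,f["camera_matrix"].round(1).tolist(),f["T"].round(3).tolist())
print(r.current_time_s(),r.grip_depth,r.current_tool_pos(),r.current_ee_rot(),r.current_gripper_width(),r.current_force())
E
```

```text
pics
scene [[550.8, 0.0, 314.2], [0.0, 550.8, 242.9], [0.0, 0.0, 1.0]] [[-0.332, 0.687, -0.646, 1.215], [0.943, 0.252, -0.218, 0.194], [0.013, -0.682, -0.731, 0.956], [0.0, 0.0, 0.0, 1.0]]
top [[504.8, 0.0, 321.0], [0.0, 504.8, 236.1], [0.0, 0.0, 1.0]] [[0.007, -0.997, 0.077, 0.411], [-1.0, -0.008, -0.023, -0.039], [0.023, -0.076, -0.997, 1.398], [0.0, 0.0, 0.0, 1.0]]
0.1 0.0187 [ 0.17130739 -0.60058969  0.23037743] [-3.13982906e+00  3.16259632e-05  2.77844901e-01] 0.08539531964718391 [-0.83909536 -0.16059027  0.0802301 ]
```

View pics/scene0.png

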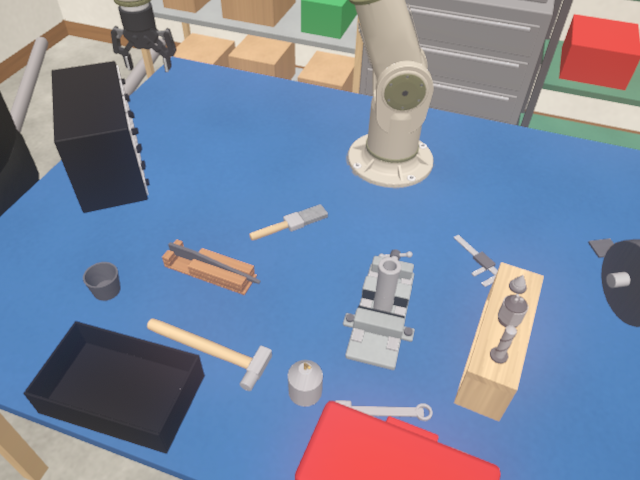

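View pics/top0.png

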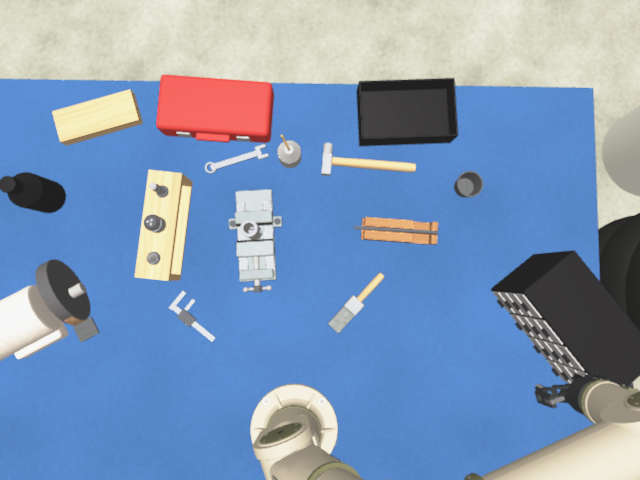

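The chuck is the middle tool in the rack (top view about 152,223; scene 513,308). The socket is at top 250,230, and the drift spans top 355–437 × 231 with its head on the right. Next I'll enlarge these.

```bash
cat > z.py <<'E'
import cv2,numpy as np
def tile(src,c,w,h,s,lab=5):
    x0,y0=c[0]-w//2,c[1]-h//2
    t=cv2.resize(src[y0:y0+h,x0:x0+w],None,fx=s,fy=s,interpolation=cv2.INTER_CUBIC)
    for x in range(x0-x0%10+10,x0+w,10):
        cv2.line(t,((x-x0)*s,0),((x-x0)*s,6),(0,0,255),1); cv2.putText(t,str(x),((x-x0)*s-8,16),0,.35,(0,255,255),1)
    for y in range(y0-y0%10+10,y0+h,10):
        cv2.line(t,(0,(y-y0)*s),(6,(y-y0)*s),(0,0,255),1); cv2.putText(t,str(y),(8,(y-y0)*s+4),0,.35,(0,255,255),1)
    return t
E
python3 - <<'E'
import cv2,numpy as np
from z import tile
a=cv2.imread('pics/top0.png');b=cv2.imread('pics/scene0.png')
A=np.vstack([np.hstack([tile(a,(156,226),50,37,8),tile(a,(254,230),50,37,8)]),tile(a,(397,230),100,37,8)])
B=np.vstack([np.hstack([tile(b,(510,325),66,50,6),tile(b,(385,290),66,50,6)]),tile(b,(212,266),132,50,6)])
C=np.vstack([np.hstack([tile(b,(512,310),50,60,8),tile(b,(385,275),50,60,8)])])
cv2.imwrite('pics/A.png',A);cv2.imwrite('pics/B.png',B);cv2.imwrite('pics/C.png',C);print(A.shape,B.shape,C.shape)
E
```

```text
(592, 800, 3) (600, 792, 3) (480, 800, 3)
```

View pics/A.png

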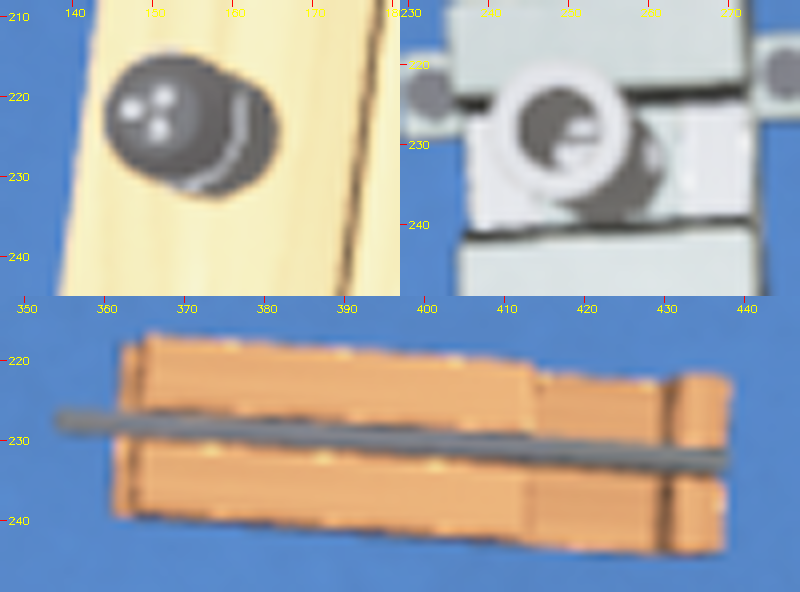

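View pics/B.png

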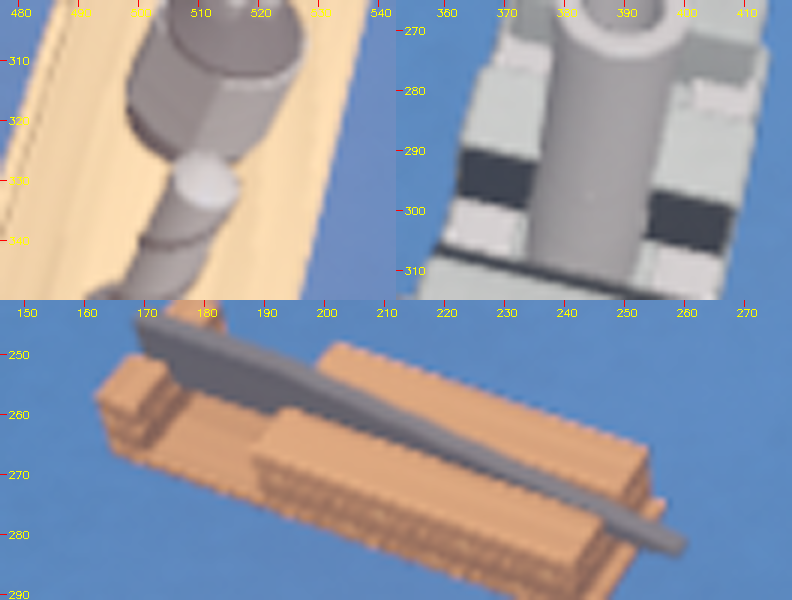

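View pics/C.png

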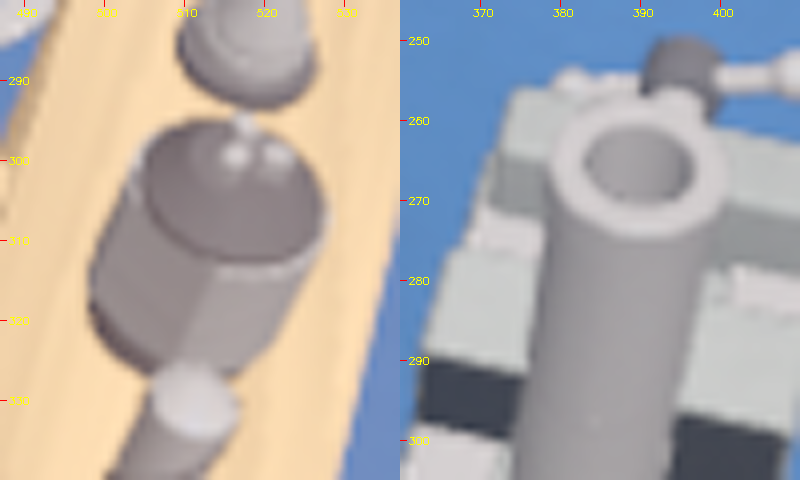

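Top view: socket rim about (248.5,228), chuck top about (152,222), drift tip (355,227.5) and tail (437.5,232.5). Scene view: socket rim about (389,266), chuck top about (516.5,304), drift tip about (260,282), and one chuck flat edge at column ~511. Now I'll measure these properly.

```bash
cat >> z.py <<'E'
F={n:dict(np.load(f'pics/{n}0.npz')) for n in('scene','top')}
def cast(n,uv,z,F=F):
    K,T=F[n]['camera_matrix'],F[n]['T']; d=T[:3,:3]@np.linalg.solve(K,[uv[0],uv[1],1.]); o=T[:3,3]
    return o+d*(z-o[2])/d[2]
def proj(n,p,F=F):
    K,T=F[n]['camera_matrix'],F[n]['T']; q=K@(T[:3,:3].T@(np.asarray(p)-T[:3,3])); return q[:2]/q[2]
def tri(u1,u2,F=F):
    A,b=[],[]
    for n,uv in(('scene',u1),('top',u2)):
        K,T=F[n]['camera_matrix'],F[n]['T']; d=T[:3,:3]@np.linalg.solve(K,[uv[0],uv[1],1.]); d/=np.linalg.norm(d)
        P=np.eye(3)-np.outer(d,d); A.append(P);b.append(P@T[:3,3])
    p=np.linalg.solve(A[0]+A[1],b[0]+b[1]); return p,[np.linalg.norm(A[i]@p-b[i]) for i in(0,1)]
E
python3 - <<'E'
from z import *
np.set_printoptions(precision=4,suppress=True)
t=F['top']['img'].astype(int);s=F['scene']['img'].astype(int)
def fit_circ(pts,z,n,R=None):
    P=np.array([cast(n,p,z)[:2] for p in pts]); A=np.c_[2*P,np.ones(len(P))]; c=np.linalg.lstsq(A,(P**2).sum(1),rcond=None)[0]
    return c[:2],np.sqrt(c[2]+c[:2]@c[:2])
def edge(n,c0,angs,r0,r1,z,rise):  # strongest radial gradient, metric rays on plane z
    g=cv2.cvtColor(F[n]['img'],cv2.COLOR_RGB2GRAY).astype(np.float32); out=[]
    for a in angs:
        rr=np.arange(r0,r1,.0003); px=np.array([proj(n,[c0[0]+q*np.cos(a),c0[1]+q*np.sin(a),z]) for q in rr]).astype(np.float32)
        v=cv2.remap(g,px[None,:,0],px[None,:,1],cv2.INTER_CUBIC)[0]; d=np.gradient(cv2.GaussianBlur(v[None],(0,0),3)[0])*rise
        out.append(px[d.argmax()])
    return out
A=np.linspace(0,2*np.pi,72,endpoint=False)
for n,uv in(('top',(248.5,228)),('scene',(389,266))):
    c=cast(n,uv,.1675)[:2]
    for _ in range(3):
        c,R=fit_circ(edge(n,c,A,.009,.0175,.1675,1),.1675,n)
    print('bore',n,c,R,proj(n,[*c,.1675]))
    S=A if n=='scene' else A
    c2=c
    o=fit_circ(edge(n,c,A[(np.cos(A)>-.2)] if n=='top' else A[np.cos(A)<.2],.018,.026,.1675,-1),.1675,n); print(' rim',o)
# chuck top
for n,uv in(('top',(152,222)),('scene',(516.5,304))):
    for z in(.184,.18):
        c=cast(n,uv,z)[:2]; d=c-F[n]['T'][:2,3]; a0=np.arctan2(d[1],d[0])
        for _ in range(3):
            # far-side arc from the camera: silhouette of the top rim
            c,R=fit_circ(edge(n,c,a0+np.linspace(-1.4,1.4,50),.014,.028,z,1),z,n)
        print('chuck',n,z,c,R,proj(n,[*c,z]))
# drift
for y in range(226,235):print
g=t; m=((g.max(2)-g.min(2)<35)&(g.max(2)<160)).astype(np.uint8); m[:,:350]=0;m[:,442:]=0;m[:222]=0;m[238:]=0
k,l,st,_=cv2.connectedComponentsWithStats(m); i=1+st[1:,4].argmax(); ys,xs=np.where(l==i); print('drift px',st[i])
vx,vy,x0,y0=cv2.fitLine(np.c_[xs,ys].astype(np.float32),cv2.DIST_HUBER,0,.01,.01).ravel(); L=lambda x:(x,y0+(x-x0)*vy/vx)
tip=cast('top',L(xs.min()),.026);tail=cast('top',L(xs.max()+1),.051)
print(tip,tail,np.linalg.norm((tip-tail)[:2]),'dir deg',np.degrees(np.arctan2(*(tip-tail)[1::-1])),'scene proj tip,tail',proj('scene',tip),proj('scene',tail))
# jaw edges in top at z .05
for row in(224.5,240):
    P=[]
    for x in list(range(239,242))+list(range(262,272)) if row<230 else range(239,271):
        col=cv2.cvtColor(F['top']['img'],cv2.COLOR_RGB2GRAY)[int(row)-4:int(row)+5,x].astype(float); w=(col.max()-col)**3; P.append(cast('top',(x,int(row)-4+(w*np.arange(9)).sum()/w.sum()),.05)[:2])
    v=cv2.fitLine(np.array(P,np.float32),cv2.DIST_HUBER,0,.01,.01).ravel(); print('jaw edge deg',np.degrees(np.arctan2(v[1],v[0])),v[2:])
# rack long edges dir
print('lug',tri((350,320),(275,222)),tri((437,330),(233,223)))
E
```

```text
bore top [0.5238 0.1097] 0.01304571042659957 [248.5417 227.8418]
 rim (array([0.5233, 0.1099]), np.float64(0.021016322428522884))
bore scene [0.5229 0.1119] 0.012990049742973372 [389.4242 265.1635]
 rim (array([0.5199, 0.1128]), np.float64(0.019628815791136255))
chuck top 0.184 [0.5341 0.3403] 0.01877080511673596 [151.3831 222.0918]
chuck top 0.18 [0.5345 0.3416] 0.018819252916083985 [151.3718 222.1003]
chuck scene 0.184 [0.5464 0.3434] 0.019241228254900593 [515.8355 303.014 ]
chuck scene 0.18 [0.5431 0.3441] 0.019407140736876317 [515.8333 303.0514]
drift px [354 226  84   9 262]
[ 0.542  -0.1606  0.026 ] [ 0.5271 -0.385   0.051 ] 0.22491279088559193 dir deg 86.19545021498766 scene proj tip,tail [257.4644 281.3278] [167.112  242.6454]
jaw edge deg -86.89011 [0.5468 0.0912]
jaw edge deg -85.82118 [0.5024 0.1083]
lug (array([0.5559, 0.0555, 0.0052]), [np.float64(0.0011874123651396593), np.float64(0.0011874123651396465)]) (array([0.5454, 0.1993, 0.0318]), [np.float64(0.030823440047658916), np.float64(0.030823440047658957)])
```

```bash
python3 - <<'E'
from z import *
np.set_printoptions(precision=4,suppress=True,linewidth=200)
c=np.array([.535,.345])
for n in('top','scene'):
    g=cv2.cvtColor(F[n]['img'],cv2.COLOR_RGB2GRAY).astype(np.float32)
    d=c-F[n]['T'][:2,3]; d/=np.linalg.norm(d); p=np.array([-d[1],d[0]]); print(n,'perp',p)
    for z in(.123,.13,.137,.144,.15,.156,.162,.168):
        q=np.arange(-.032,.0321,.001); px=np.array([proj(n,[*(c+a*p),z]) for a in q]).astype(np.float32)
        v=cv2.remap(g,px[None,:,0],px[None,:,1],cv2.INTER_CUBIC)[0]; gr=np.gradient(v); h=len(q)//2
        a,b=q[:h][gr[:h].argmin()],q[h:][gr[h:].argmax()]
        print(z,'edges mm',1e3*a,1e3*b,'mid',500*(a+b)); 
        if n=='scene' and z>.12: print('   ',v[8:57:2].astype(int))
# vice side edges along x (light vice body vs blue) in the top view
hsv=cv2.cvtColor(F['top']['img'],cv2.COLOR_RGB2HSV); m=hsv[...,1]<90
for lo,hi in((190,213),(242,272)):
    for side in(0,-1):
        P=[]
        for y in range(lo,hi):
            xs=np.where(m[y,225:285])[0]+225
            if len(xs):P.append((xs[side],y))
        v=cv2.fitLine(np.array([cast('top',u,.04)[:2] for u in P],np.float32),cv2.DIST_HUBER,0,.01,.01).ravel(); print('vice side deg',np.degrees(np.arctan2(v[1],v[0])),v[2:],P[0],P[-1])
E
```

```text
top perp [-0.9513  0.3082]
0.123 edges mm -19.99999999999999 22.000000000000046 mid 1.0000000000000286
0.13 edges mm -19.99999999999999 15.00000000000004 mid -2.4999999999999742
0.137 edges mm -19.99999999999999 20.000000000000046 mid 2.7755575615628914e-14
0.144 edges mm -19.99999999999999 19.000000000000046 mid -0.4999999999999727
0.15 edges mm -20.99999999999999 19.000000000000046 mid -0.9999999999999731
0.156 edges mm -20.99999999999999 19.000000000000046 mid -0.9999999999999731
0.162 edges mm -20.99999999999999 19.000000000000046 mid -0.9999999999999731
0.168 edges mm -20.99999999999999 19.000000000000046 mid -0.9999999999999731
scene perp [-0.2171 -0.9761]
0.123 edges mm -21.999999999999993 20.000000000000046 mid -0.9999999999999731
    [221 198 166 165 167 165 165 164 164 162 148 143 143 143 141 140 140 140 140 141 142 132 156 217 219]
0.13 edges mm -22.999999999999993 21.000000000000046 mid -0.9999999999999731
    [218 177 160 165 165 165 166 164 163 159 148 141 142 141 142 141 142 143 142 141 141 132 146 210 220]
0.137 edges mm -22.999999999999993 21.000000000000046 mid -0.9
[... 665 characters left out ...]
221]
0.162 edges mm -19.99999999999999 20.000000000000046 mid 2.7755575615628914e-14
    [212 191 161 129 136 135 135 136 137 137 137 136 133 131 130 129 126 124 123 121 117 132 167 214 222]
0.168 edges mm -20.99999999999999 19.000000000000046 mid -0.9999999999999731
    [215 191 135 130 133 134 134 135 136 137 136 135 135 135 134 129 124 121 118 116 116 109 189 221 222]
vice side deg 4.7742863 [0.6067 0.1613] (np.int64(242), 190) (np.int64(235), 212)
vice side deg 4.1448264 [0.6129 0.0646] (np.int64(271), 190) (np.int64(272), 212)
vice side deg 8.757484 [0.4501 0.1524] (np.int64(236), 242) (np.int64(239), 271)
vice side deg 3.3550644 [0.4643 0.0547] (np.int64(274), 242) (np.int64(275), 271)
```

```bash
python3 - <<'E'
from z import *
np.set_printoptions(precision=3,suppress=True,linewidth=220)
n='scene';g=cv2.cvtColor(F[n]['img'],cv2.COLOR_RGB2GRAY).astype(np.float32);T=F[n]['T']
def prof(c,R,zs,angs):
    d=T[:2,3]-c; a0=np.arctan2(d[1],d[0]); print('view az deg',np.degrees(a0))
    for z in zs:
        px=np.array([proj(n,[c[0]+R*np.cos(a0+np.radians(a)),c[1]+R*np.sin(a0+np.radians(a)),z]) for a in angs]).astype(np.float32)
        print(z,cv2.remap(g,px[None,:,0],px[None,:,1],cv2.INTER_LINEAR)[0].astype(int))
angs=np.arange(-75,76,7.5); print(angs)
prof(np.array([.5233,.1108]),.020,(.09,.11,.13,.15),angs)
prof(np.array([.536,.346]),.0215,(.119,.122,.125,.13,.135,.14,.15,.155,.16,.163,.166,.169),angs)
# drill body as second reference for the top view of chuck: collar arc brightness
n='top';g=cv2.cvtColor(F[n]['img'],cv2.COLOR_RGB2GRAY).astype(np.float32);T=F[n]['T']
angs=np.arange(-80,81,10);prof(np.array([.536,.346]),.021,(.120,.126,.130,.135,.145,.155),angs)
a=cv2.imread('pics/top0.png');b=cv2.imread('pics/scene0.png')
cv2.imwrite('pics/D.png',np.hstack([tile(b,(512,314),32,36,16),tile(a,(156,224),26,36,11) if 0 else cv2.resize(tile(a,(156,224),18,36,16),(288,576))]))
E
```

```text
[-75.  -67.5 -60.  -52.5 -45.  -37.5 -30.  -22.5 -15.   -7.5   0.    7.5  15.   22.5  30.   37.5  45.   52.5  60.   67.5  75. ]
view az deg 6.840399062518191
0.09 [160 108 108 124 134 141 146 150 154 156 160 162 162 162 162 161 159 158 154 156 165]
0.11 [183 165 139 131 133 140 145 150 154 158 161 162 163 164 163 162 161 158 155 158 156]
0.13 [175 160 135 128 133 139 144 149 153 157 160 162 163 163 164 162 160 157 155 154 157]
0.15 [143 144 134 130 132 138 144 148 152 156 159 161 162 163 163 161 159 157 154 152 150]
view az deg -12.637183354457056
0.119 [217 217 215 218 220 222 223 225 225 226 197 167 202 208 212 213 210 203 200 213 215]
0.122 [210 208 207 205 204 202 204 207 213 214 190 187 200 207 211 211 206 200 210 212 213]
0.125 [203 202 188 169 159 148 142 142 156 158 151 187 198 206 210 207 198 191 204 211 211]
0.13 [155 162 149 109 106  99 102 105 106 109 116 166 191 197 198 179 152 163 191 201 203]
0.135 [146 133 137 142 135 131 133 136 137 137 140 149 170 176 172 167 164 168 177 182 187]
0.14 [127 128 137 141 142 143 143 143 143 143 142 148 162 165 166 166 166 165 166 171 1
[... 339 characters left out ...]
3 164 165 164 163 162 168 184]
0.166 [165 156 149 140 141 139 139 140 140 140 141 149 167 165 168 167 168 171 169 179 189]
0.169 [165 154 152 145 131 128 129 130 132 133 136 152 172 173 178 177 181 176 180 183 191]
view az deg -108.04079953367611
0.12 [176 165 163 178 184 163 163 166 169 168 167 177 183 185 194 209 221]
0.126 [176 158 141 143 143 120 117 124 120 129 127 141 133 158 185 210 213]
0.13 [185 161 136 124 122 110 109 108 105 110 113 111 119 132 180 213 213]
0.135 [190 170 134 112 111 105 104 103 103 103 103 103 112 124 171 202 222]
0.145 [187 184 160 117 121 113 108 103 103 103 103 104 110 135 167 196 207]
0.155 [202 169 176 159 156 146 137 143 145 146 138 146 138 118 150 195 200]
```

View pics/D.png

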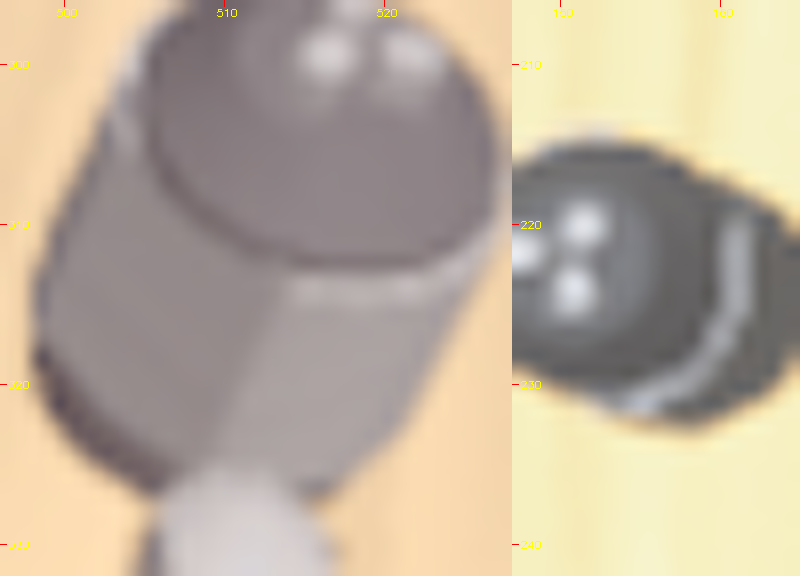

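The left face is constant in shade, with edges at both ends. The right face follows the socket cylinder's shading curve. So the flat is the left, darker face. I'll check it with its ledge corners, then test IK for the plan.

```bash
python3 - <<'E'
from z import *
from workcell import r
np.set_printoptions(precision=3,suppress=True,linewidth=200)
a=cast('scene',(503.8,305),.166)[:2];b=cast('scene',(513.8,314.1),.166)[:2];c=np.array([.536,.346])
print(a,b,np.linalg.norm(a-b),'normal az',np.degrees(np.arctan2(*(b-a)[::-1]))-90,'dist of mid',np.linalg.norm((a+b)/2-c),np.degrees(np.arctan2(*((a+b)/2-c)[::-1])))
for n,uv in(('drill',(153,258)),('centre',(158,188))): print(n,cast('top',uv,.15))
R=np.radians
from itertools import product
s=np.array([.5233,.1108]);u=np.array([np.cos(R(93.9)),np.sin(R(93.9))])
for nm,p,ys in(('chuck hi',(.536,.346,.32),(51,-129)),('chuck',(.536,.346,.130),(51,-129)),('sock hi',(*s,.33),(94,-86)),('sock',(*s,.186),(94,-86)),
   ('sock+12',(*s,.186),(106,-74)),('sock-12',(*s,.186),(82,-98)),('head',(.5295,-.348,.018),(86.2,-93.8)),('pre',(*(s-.24*u),.06),(94,-86)),('end',(*(s-.085*u),.06),(94,-86))):
    for y in ys:
        q=r.ik(list(p),[np.pi,0,R(y)]); print(nm,y,q)
E
```

```text
[0.543 0.327] [0.557 0.346] 0.023623492158447282 normal az -37.108040548432875 dist of mid 0.01689985171196266 -34.70247241723568
drill [0.449 0.344 0.15 ]
centre [0.623 0.337 0.15 ]
chuck hi 51 [ 0.017  0.618 -1.145  1.122  0.562  1.709 -1.641]
chuck hi -129 [ 0.059  0.684 -1.289  1.12   0.665  1.751  1.446]
chuck 51 [-0.11   0.588 -0.754  1.444  0.409  1.271 -1.581]
chuck -129 [ 0.14   0.851 -1.291  1.432  0.815  1.456  1.32 ]
sock hi 94 [-0.032  0.174 -0.278  1.426  0.048  1.548 -0.237]
sock hi -86 [ 0.674  0.397 -1.279  1.398  0.38   1.619  2.649]
sock 94 [ 0.548  0.382 -1.023  1.654  0.337  1.297 -0.466]
sock -86 [ 0.689  0.514 -1.277  1.649  0.502  1.359  2.549]
sock+12 106 [ 0.547  0.382 -1.022  1.654  0.337  1.297 -0.256]
sock+12 -74 [-1.272  0.527  1.371  1.725 -0.532  1.337 -2.658]
sock-12 82 [ 0.548  0.383 -1.023  1.654  0.338  1.297 -0.675]
sock-12 -98 [ 0.689  0.514 -1.277  1.649  0.502  1.359  2.339]
head 86.2 [ 0.789  0.609 -0.358  1.567  0.239  1.009  0.296]
head -93.8 [ 0.451  0.579  0.11   1.585 -0.072  0.981 -2.624]
pre 94 [ 0.604  0.438 -0.533  1.756  0.256  1.018  0.046]
pre -86 [ 0.346  0.392 -0.208  1.768  0.094  0.992 -2.97 ]
end 94 [ 0.569  0.471 -0.842  1.813  0.404  1.039 -0.359]
end -86 [-1.066  0.784  1.359  1.879 -0.831  1.206 -2.49 ]
```

```bash
cat > h.py <<'E'
from z import *
from workcell import r,jaws,grab_frame,hand_in
np.set_printoptions(precision=4,suppress=True,linewidth=200)
D=np.radians
def ori(y): return [np.pi,0,D(y)]
def st(m=''): print(m,'t',round(r.current_time_s(),2),'tcp',r.current_tool_pos(),'yaw',round(np.degrees(r.current_ee_rot()[2]),1),'F',r.current_force().round(1) if hasattr(r.current_force(),'round') else r.current_force(),'w',round(r.current_gripper_width(),4))
S=np.array([.5233,.1108]); U=np.array([np.cos(D(93.9)),np.sin(D(93.9))])
E
python3 - <<'E'
from h import *
r.servo_line([.171,-.601,.36],speed=.3); st('up')
r.goto([.536,.346,.32],ori(52)); st('over')
r.servo_line([.536,.346,.128],speed=.2); st('down')
jaws.command_gripper(.034,60); st('grip')
r.pause(.2); st()
r.servo_line([.536,.346,.16],speed=.15); st('lift30')
f=grab_frame('scene'); cv2.imwrite('pics/g.png',f['img'][:,:,::-1])
E
```

```text
up t 0.68 tcp [ 0.1711 -0.6012  0.3605] yaw 15.9 F [-0.3 -0.4 -0.6] w 0.085
over t 4.21 tcp [0.5366 0.3452 0.3199] yaw 51.9 F [0.7 0.5 0.7] w 0.0853
down t 5.32 tcp [0.5365 0.3467 0.1295] yaw 52.0 F [ 0.5 -0.5  1.3] w 0.0852
grip t 5.83 tcp [0.5361 0.3463 0.1287] yaw 52.0 F [-1.9 -0.3  5.3] w 0.035
 t 6.03 tcp [0.5361 0.3463 0.1287] yaw 52.0 F [-2.3 -0.   5.1] w 0.0353
lift30 t 6.4 tcp [0.5359 0.3457 0.1592] yaw 52.0 F [ 0.5 -0.5 -8.3] w 0.0351
```

```bash
python3 - <<'E'
from h import *
r.servo_line([.536,.346,.31],speed=.25)
r.servo_line([*S,.31],ori(93.9),speed=.2); r.pause(.3); st('over'); B=np.array(r.current_force())
f=grab_frame('top'); cv2.imwrite('pics/ov.png',f['img'][:,:,::-1])
f2=grab_frame('scene'); cv2.imwrite('pics/ovs.png',f2['img'][:,:,::-1])
for z in(.28,.25,.235,.22,.212,.204,.198):
    r.servo_line([*S,z],speed=.12); F_=np.array(r.current_force())-B; print(z,F_,r.current_tool_pos())
    if abs(F_).max()>6: break
st(); np.save('B.npy',B)
a=cv2.imread('pics/ovs.png'); cv2.imwrite('pics/E.png',tile(a,(385,225),100,120,5))
E
```

```text
over t 8.82 tcp [0.5232 0.1115 0.31  ] yaw 94.0 F [-0.   0.  -7.8] w 0.0351
0.28 [-0.1919 -0.6429  0.026 ] [0.5231 0.1105 0.2798]
0.25 [-0.4705  0.3303 -0.016 ] [0.5233 0.1109 0.2504]
0.235 [ 0.0947  1.2742 -0.7397] [0.5232 0.1111 0.2351]
0.22 [ 1.6264  2.1168 -2.251 ] [0.5233 0.1113 0.22  ]
0.212 [ 3.3646  3.6496 -3.2065] [0.5234 0.1113 0.2118]
0.204 [ 4.0296  5.2363 -4.3969] [0.5234 0.1115 0.2033]
0.198 [ 4.4559  6.6037 -3.0285] [0.5237 0.1116 0.1975]
 t 11.03 tcp [0.5237 0.1116 0.1975] yaw 93.9 F [  4.4   6.6 -10.8] w 0.0353
```

View pics/E.png

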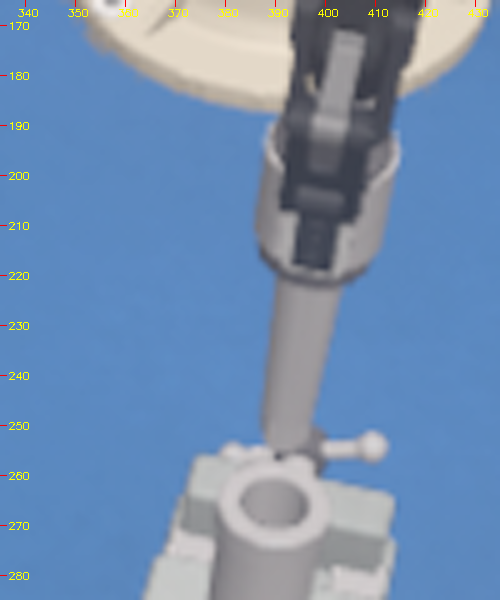

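```bash
cat >> h.py <<'E'
def comply(P,B,n=6,gain=1.2e-4,tol=1.):
    P=np.array(P,float)
    for _ in range(n):
        f=np.array(r.current_force())-B
        if np.hypot(f[0],f[1])<tol: break
        P[:2]+=np.clip(gain*f[:2],-.0006,.0006); r.servo_line(list(P),speed=.02)
    return P,np.array(r.current_force())-B
E
python3 - <<'E'
from h import *
B=np.load('B.npy')
P=np.array([*S,.198])
for i in range(5):
    P,f=comply(P,B,1); r.pause(.1); print(P,np.array(r.current_force())-B,r.current_ft_torque())
st(); np.save('P.npy',P)
E
```

```text
[0.5238 0.1114 0.198 ] [ 2.2025  5.2818 -1.1347] [ 1.4624 -0.7355 -0.0817]
[0.5241 0.112  0.198 ] [ 0.3148  3.4717 -1.4098] [ 1.1529 -0.4463 -0.0753]
[0.5241 0.1124 0.198 ] [ 1.0107  2.26   -0.5974] [ 0.7903 -0.1284 -0.0672]
[0.5243 0.1127 0.198 ] [-1.0763  1.1408  0.2431] [ 0.323   0.1717 -0.1428]
[0.5241 0.1128 0.198 ] [-0.2457 -0.4399  0.7503] [-0.0019  0.1325  0.0127]
 t 12.78 tcp [0.5241 0.1125 0.198 ] yaw 93.9 F [-0.3 -0.4 -7. ] w 0.0354
```

```bash
python3 - <<'E'
from h import *
B=np.load('B.npy');P=np.load('P.npy')
while P[2]>.1795:
    P[2]-=.001; r.servo_line(list(P),speed=.02); P,f=comply(P,B,1)
    print(P,f,'z',r.current_tool_pos()[2],'T',round(r.current_ft_torque()[2],2))
    if f[2]>4: break
np.save('P.npy',P);r.pause(.15);st()
E
```

```text
[0.5241 0.1128 0.197 ] [-0.7086 -0.1099  0.4269] z 0.19686160821170637 T -0.06
[0.5242 0.113  0.196 ] [ 0.5804  0.8138 -2.0233] z 0.19578387513213388 T -0.11
[0.5242 0.113  0.195 ] [-0.6768 -0.6982 -2.2079] z 0.1948450518275596 T -0.18
[0.5239 0.1129 0.194 ] [-0.6043  0.2702  2.043 ] z 0.19412379067903623 T -0.19
[0.5235 0.1127 0.193 ] [-0.9375 -0.433  13.1315] z 0.19366645891323137 T -0.26
 t 14.93 tcp [0.524  0.113  0.1936] yaw 93.9 F [-1.5  0.1  5. ] w 0.0349
```

```bash
cat > tw.py <<'E'
from h import *
import sys
B=np.load('B.npy');P=np.load('P.npy');tgt=float(sys.argv[1]);n=int(sys.argv[2]);amp=float(sys.argv[3]);zmin=float(sys.argv[4])
for i in range(n):
    for y in (amp,-amp) :
        r.servo_line(list(P),ori(93.9+y),speed=.02)
        f=np.array(r.current_force())-B
        P[2]+=np.clip((f[2]-tgt)/18e3*.6,-.0004,.0008); P[:2]+=np.clip(1e-4*f[:2],-.0003,.0003)
        z=r.current_tool_pos()[2]
        print(round(r.current_time_s(),2),'f',f.round(1),'P',P,'z',round(z,5),'yaw',round(np.degrees(r.current_ee_rot()[2]),1),'Tz',round(r.current_ft_torque()[2],2))
        if f[2]>14.5: P[2]+=.0003; r.servo_line(list(P),speed=.05)
    if P[2]<zmin: break
np.save('P.npy',P)
E
python3 tw.py 9 3 6 .185
```

```text
15.18 f [-3.  -1.  14.7] P [0.5232 0.1126 0.1932] z 0.19373 yaw 99.9 Tz -0.2
15.79 f [3.9 0.8 6.4] P [0.5235 0.1127 0.1934] z 0.19355 yaw 88.1 Tz -0.14
16.15 f [ 0.9  0.6 12.9] P [0.5236 0.1127 0.1935] z 0.19372 yaw 100.0 Tz -0.21
16.51 f [3.2 1.  7.2] P [0.5239 0.1128 0.1935] z 0.19352 yaw 88.1 Tz -0.26
16.87 f [ 0.6 -0.2 13.3] P [0.524  0.1128 0.1936] z 0.19369 yaw 100.0 Tz -0.21
17.23 f [2.2 1.  7. ] P [0.5242 0.1129 0.1935] z 0.19352 yaw 88.2 Tz -0.23
```

```bash
python3 - <<'E'
from h import *
f=grab_frame('scene'); a=f['img'][:,:,::-1].copy(); cv2.imwrite('pics/s2.png',a)
cv2.imwrite('pics/G.png',tile(a,(388,258),66,75,8)); 
for z in(.16,.1675,.18,.2): print(z,proj('scene',[.5239,.1128,z]),proj('scene',[.5449,.1128,z]))
E
```

```text
0.16 [389.3275 268.23  ] [386.5935 276.251 ]
0.1675 [389.7759 265.6573] [387.0333 273.6872]
0.18 [390.5338 261.3088] [387.7767 269.3528]
0.2 [391.7748 254.1887] [388.9943 262.2536]
```

View pics/G.png

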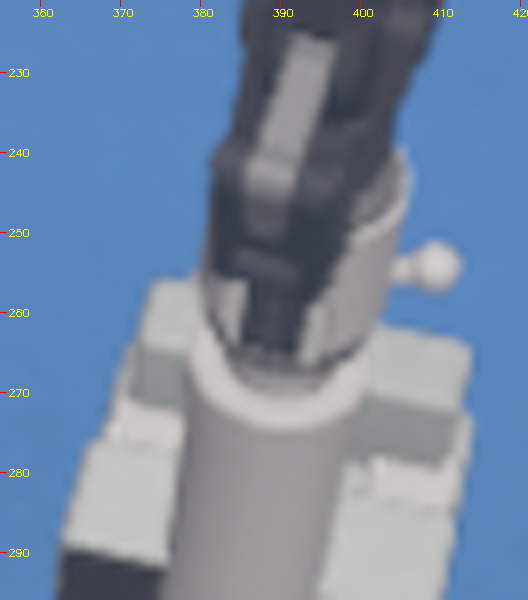

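```bash
python3 - <<'E'
from h import *
B=np.load('B.npy');P=np.load('P.npy')
def s(m): 
    r.pause(.1); print(m,'f',(np.array(r.current_force())-B).round(1),'T',np.array(r.current_ft_torque()).round(2),'tcp',r.current_tool_pos(),'rot',np.array(r.current_ee_rot()).round(4))
s('now'); P[2]-=0
r.servo_line(list(P),ori(93.9),speed=.02); s('yaw0')
P[2]=.1955; r.servo_line(list(P),speed=.03); s('up2'); P,f=comply(P,B,2); s('up2c')
P[2]=.1942; r.servo_line(list(P),speed=.03); P,f=comply(P,B,2); s('.1942')
P[2]=.1934; r.servo_line(list(P),speed=.03); P,f=comply(P,B,3); s('.1934')
np.save('P.npy',P); print(P,r.current_time_s())
E
```

```text
now f [2.6 0.7 7.2] T [ 0.28 -0.77 -0.13] tcp [0.524  0.1129 0.1935] rot [-3.1414 -0.0002  1.5372]
yaw0 f [ 0.1 -0.1  9.8] T [-0.26 -0.08 -0.14] tcp [0.5241 0.1128 0.1936] rot [-3.1411  0.0001  1.6368]
up2 f [ 1.6 -0.3  3.8] T [-0.11 -0.51 -0.16] tcp [0.524  0.1127 0.1952] rot [-3.141   0.0004  1.6385]
up2c f [ 0.6 -0.8  2.8] T [-0.19 -0.11 -0.17] tcp [0.5241 0.1127 0.1952] rot [-3.1408  0.0002  1.6388]
.1942 f [-0.9 -0.2  2.1] T [-0.09  0.2  -0.2 ] tcp [0.5242 0.1129 0.194 ] rot [-3.141  0.     1.639]
.1934 f [ 0.1 -0.1 13.2] T [-0.   -0.03 -0.22] tcp [0.5239 0.1128 0.1938] rot [ 3.1404 -0.0003  1.6387]
[0.5234 0.1127 0.1934] 19.8833
```

```bash
cat > tw2.py <<'E'
from h import *
import sys
B=np.load('B.npy');P=np.load('P.npy');tgt=float(sys.argv[1]);n=int(sys.argv[2]);amp=float(sys.argv[3])
zs={1:P[2]+.0001,-1:P[2]-.0002}; z0=r.current_tool_pos()[2]
for i in range(n):
    s=1 if i%2==0 else -1
    r.servo_line([P[0],P[1],zs[s]],ori(93.9+s*amp),speed=.02)
    f=np.array(r.current_force())-B; z=r.current_tool_pos()[2]
    d=np.clip((f[2]-tgt)/18e3*.7,-.0005,.0008); zs[s]+=d; zs[-s]+=.5*d; P[:2]+=np.clip(1e-4*f[:2],-.0003,.0003)
    print(round(r.current_time_s(),2),'f',f.round(1),'zc',zs[s].round(5),'z',round(z,5),'yaw',round(np.degrees(r.current_ee_rot()[2]),1))
    if f[2]>15: r.servo_line([P[0],P[1],z+.0003],speed=.05)
P[2]=min(zs.values());np.save('P.npy',P)
E
python3 tw2.py 12 8 7.5
```

```text
20.17 f [-0.4 -0.2 13.2] zc 0.19355 z 0.19384 yaw 101.4
20.57 f [4.8 2.2 3.6] zc 0.1929 z 0.19286 yaw 86.6
20.98 f [ 1.2 -1.5 10.8] zc 0.19334 z 0.19351 yaw 101.3
21.39 f [3.2 0.7 4.5] zc 0.19258 z 0.19273 yaw 86.5
21.8 f [ 0.  -1.1 12. ] zc 0.19319 z 0.19342 yaw 101.3
22.21 f [3.  0.5 4.1] zc 0.19227 z 0.19237 yaw 86.5
22.62 f [-3.1 -0.8 11.8] zc 0.19303 z 0.19321 yaw 101.3
23.02 f [2.1 1.9 3.9] zc 0.19195 z 0.19211 yaw 86.5
```

```bash
cat > low.py <<'E'
from h import *
import sys
B=np.load('B.npy');P=np.load('P.npy')
def low(y,P,zmin=.1,step=.0006,lim=9):
    r.servo_line(list(P),ori(y),speed=.02)
    while P[2]>zmin:
        f=np.array(r.current_force())-B
        if f[2]>lim: break
        P[2]-=step*min(1,(lim+3-f[2])/lim); P[:2]+=np.clip(1e-4*f[:2],-.0003,.0003); r.servo_line(list(P),speed=.02)
    f=np.array(r.current_force())-B
    print(round(r.current_time_s(),2),'yaw',y,'f',f.round(1),'P',P,'z',round(r.current_tool_pos()[2],5),'T',np.array(r.current_ft_torque()).round(2)); return P
E
python3 - <<'E'
from low import *
P[2]=.192
P=low(86.4,P)
if P[2]>.19:
    P[2]+=.0006; P=low(80,P)
np.save('P.npy',P)
E
```

```text
24.52 yaw 86.4 f [-0.4 -0.7  9.7] P [0.5241 0.1128 0.1898] z 0.18996 T [-0.2   0.4  -0.26]
```

```bash
python3 - <<'E'
from low import *
for y in(82,78):
    P[2]+=.0004; z0=P[2]; P=low(y,P)
np.save('P.npy',P); r.pause(.1); st()
E
```

```text
27.52 yaw 82 f [ 0.3  0.5 11. ] P [0.524  0.1126 0.1848] z 0.18493 T [ 0.16 -0.38 -0.16]
28.52 yaw 78 f [-2.  -2.1 10.9] P [0.5245 0.1129 0.1838] z 0.18398 T [-0.3   0.5   0.03]
 t 28.62 tcp [0.5244 0.1128 0.184 ] yaw 78.0 F [-2.3 -1.2  5.3] w 0.0352
```

```bash
sed -i 's/speed=.02/speed=.05/g' low.py; python3 - <<'E'
from low import *
for y in(74,70,80):
    P[2]+=.0003; P=low(y,P,step=.0008)
np.save('P.npy',P)
f=grab_frame('scene'); a=f['img'][:,:,::-1].copy(); cv2.imwrite('pics/H.png',tile(a,(388,258),66,75,8))
E
```

```text
28.88 yaw 74 f [-0.8 -2.   9.3] P [0.5245 0.1129 0.1841] z 0.18398 T [-0.25  0.2  -0.01]
29.38 yaw 70 f [-1.6 -2.3 10.5] P [0.5246 0.1128 0.1838] z 0.18399 T [-0.46  0.52  0.03]
29.7 yaw 80 f [-2.1 -1.9  9.2] P [0.5246 0.1128 0.1841] z 0.18398 T [-0.4   0.48  0.09]
```

View pics/H.png

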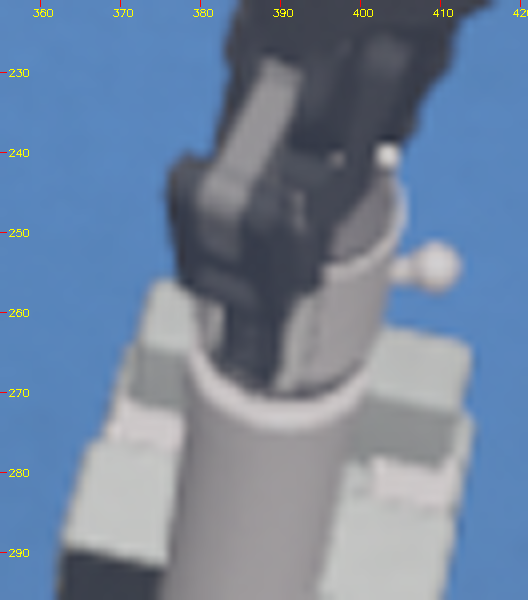

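```bash
python3 - <<'E'
from low import *
P[2]=.1840
for ys in((84,87,90,93,96,99,102),(84,78,72,69,66,63,60,57)):
    for y in ys:
        r.servo_line(list(P),ori(y),speed=.05); T=r.current_ft_torque()[2]; f=np.array(r.current_force())-B
        print(round(r.current_time_s(),2),y,round(np.degrees(r.current_ee_rot()[2]),2),'Tz',round(T,2),'f',f.round(1),round(r.current_tool_pos()[2],5))
        if abs(T)>.6 or f[2]>13: break
E
```

```text
30.0 84 83.82 Tz -0.17 f [-3.7 -0.7  9.4] 0.18396
30.25 87 86.83 Tz -0.51 f [-4.7 -1.8 10.5] 0.18395
30.5 90 89.82 Tz -0.68 f [-6.5 -1.7 11.2] 0.18394
30.76 84 84.03 Tz -0.38 f [-5.  -1.6  9.9] 0.18398
31.02 78 78.22 Tz -0.07 f [-5.  -1.  10.1] 0.18395
31.27 72 72.27 Tz -0.09 f [-4. -1.  9.] 0.18397
31.52 69 69.22 Tz -0.03 f [-3.6 -1.   9.6] 0.18397
31.77 66 66.17 Tz -0.05 f [-3.6 -0.8  8.8] 0.18397
32.02 63 63.16 Tz -0.03 f [-2.6 -2.1  8.1] 0.18399
32.27 60 60.16 Tz 0.17 f [-3.1 -1.5  7.7] 0.18397
32.52 57 57.16 Tz 0.42 f [-1.2 -3.4  7.8] 0.18397
```

```bash
python3 - <<'E'
from h import *
P=np.load('P.npy');B=np.load('B.npy')
P[2]=.1842; r.servo_line(list(P),ori(72.5),speed=.05); P,f=comply(P,B,2); print(f)
jaws.command_gripper(.085); st('open')
r.servo_line([P[0],P[1],.28],speed=.25); st('up'); np.save('P.npy',P)
f=grab_frame('top'); cv2.imwrite('pics/t3.png',f['img'][:,:,::-1])
n='scene';g=cv2.cvtColor(F[n]['img'],cv2.COLOR_RGB2GRAY).astype(np.float32)
angs=np.arange(30,92,4)
print(angs+6.8)
for z in(.055,.06,.065,.07,.075,.08,.085,.09,.095,.1,.11):
    px=np.array([proj(n,[.5238+.02*np.cos(D(6.8+a)),.112+.02*np.sin(D(6.8+a)),z]) for a in angs]).astype(np.float32)
    print(z,cv2.remap(g,px[None,:,0],px[None,:,1],cv2.INTER_LINEAR)[0].astype(int))
E
```

```text
[-0.2743 -0.719   3.6205]
open t 33.73 tcp [0.5245 0.1128 0.1843] yaw 72.5 F [-0.2 -0.3  0.9] w 0.085
up t 34.27 tcp [0.5246 0.1128 0.2805] yaw 72.5 F [-0.7  0.3 -0.5] w 0.0852
[36.8 40.8 44.8 48.8 52.8 56.8 60.8 64.8 68.8 72.8 76.8 80.8 84.8 88.8 92.8 96.8]
0.055 [160 159 159 158 157 155 154 153 155 160 162 161 154 130 114 122]
0.06 [160 160 159 158 157 156 155 154 155 152 141 125 126 130 132 131]
0.065 [161 160 160 159 158 156 155 151 147 144 141 141 142 131 123 117]
0.07 [162 161 160 159 158 157 155 154 154 151 149 143 128 117 104  96]
0.075 [163 162 161 160 158 157 157 158 155 150 140 121 105  97  95 102]
0.08 [162 162 161 160 159 158 159 154 144 136 121 110 107 112 129 149]
0.085 [163 162 161 160 159 157 155 147 142 131 126 133 147 164 178 185]
0.09 [162 161 160 159 158 157 153 149 147 150 160 172 180 186 187 184]
0.095 [161 161 160 159 158 157 155 156 161 167 173 178 180 179 178 179]
0.1 [163 162 161 160 159 157 155 159 161 164 168 171 174 177 179 180]
0.11 [162 162 161 160 159 157 155 153 159 162 167 170 172 177 179 179]
```

```bash
python3 - <<'E'
from h import *
r.servo_line([.53,-.3455,.20],ori(86.2),speed=.35); st('over')
f=grab_frame('scene'); a=f['img'][:,:,::-1].copy(); cv2.imwrite('pics/s4.png',a)
cv2.imwrite('pics/I.png',tile(a,(388,262),50,60,12)[:600,:])
r.servo_line([.53,-.3455,.018],speed=.2); st('down')
jaws.command_gripper(.006,90); st('grip')
r.servo_line([.53,-.3455,.075],speed=.15); st('lift')
r.servo_line([.53,-.3455,.10],ori(72.5),speed=.15); r.pause(.2);st('lift')
f=grab_frame('scene'); a=f['img'][:,:,::-1].copy(); cv2.imwrite('pics/s5.png',a); np.savez('pics/s5.npz',**f)
f=grab_frame('top'); a2=f['img'][:,:,::-1].copy(); cv2.imwrite('pics/t5.png',a2)
cv2.imwrite('pics/J.png',np.hstack([tile(cv2.imread('pics/s4.png'),(388,266),50,60,8),cv2.resize(tile(a,(215,230),130,100,4),(520,400))[:, :400]  if 0 else cv2.copyMakeBorder(tile(a,(215,235),100,120,4),0,0,0,0,0)]))
E
```

```text
over t 35.79 tcp [ 0.5305 -0.3433  0.2004] yaw 86.4 F [ 0.1 -0.4 -0.3] w 0.0851
down t 36.9 tcp [ 0.531  -0.3456  0.0195] yaw 86.2 F [0.9 0.5 0.2] w 0.0848
grip t 37.6 tcp [ 0.53   -0.3456  0.0182] yaw 86.2 F [-1.5 -0.6  2.5] w 0.0072
lift t 38.13 tcp [ 0.5297 -0.3457  0.0746] yaw 86.2 F [-0.6 -0.6 -2.8] w 0.0071
lift t 38.73 tcp [ 0.5294 -0.3454  0.0987] yaw 72.6 F [ 0.  -0.  -1.1] w 0.0071
```

View pics/J.png

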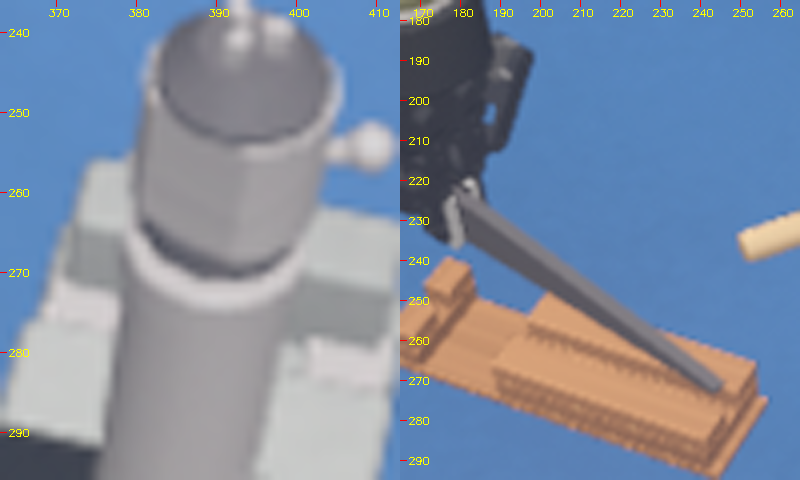

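The chuck sits on the socket rim with its flat's edge at about (393,258), which fits x at about −17.5°, so I take the slot direction as 72.5°. The drift is in hand with its tip at about (244,271). I'll check that against the prediction from the grip, then enter the slot.

```bash
cat >> h.py <<'E'
S=np.array([.5245,.1128]); A=72.5
def U2(a=A): return np.array([np.cos(D(a)),np.sin(D(a))])
E
python3 - <<'E'
from h import *
a=cv2.cvtColor(cv2.imread('pics/s5.png'),cv2.COLOR_BGR2RGB).astype(int)
tcp=np.array([.5294,-.3454,.0987]);L=lambda s,h:[*(tcp[:2]+s*U2()),tcp[2]+.0017+h]
print('pred tip low/top',proj('scene',L(.188,0)),proj('scene',L(.188,.006)),'mid top (s=.1)',proj('scene',L(.1,.006+.15*.088)),proj('scene',L(.1,0)))
m=((a.max(2)-a.min(2)<30)&(a.max(2)<150)&(a.max(2)>60)).astype(np.uint8)
for x in(210,220,230,236,240,242,243,244,245,246,247,248):
    ys=np.where(m[225:300,x])[0]+225; print(x,ys.min() if len(ys) else None,ys.max() if len(ys) else None)
t=cv2.cvtColor(cv2.imread('pics/t5.png'),cv2.COLOR_BGR2RGB).astype(int)
print('top pred tip',proj('top',L(.188,.003)),'mid',proj('top',L(.1,.019)))
m=((t.max(2)-t.min(2)<30)&(t.max(2)<150)).astype(np.uint8)
p=proj('top',L(.188,.003)).astype(int)
for x in range(p[0]-8,p[0]+24,3): ys=np.where(m[p[1]-12:p[1]+12,x])[0]+p[1]-12; print(x,ys.min() if len(ys) else None,ys.max() if len(ys) else None)
print(proj('top',L(.188,0)),proj('top',L(.15,.008)))
E
```

```text
pred tip low/top [243.9572 273.2481] [243.7182 271.3313] mid top (s=.1) [211.179  247.1925] [212.3184 253.4326]
210 244 252
220 252 286
230 258 265
236 264 269
240 266 293
242 268 294
243 269 272
244 270 294
245 271 293
246 None None
247 290 290
248 288 288
top pred tip [358.8152 207.1643] mid [392.181  216.9214]
350 None None
353 None None
356 None None
359 None None
362 207 218
365 208 210
368 209 211
371 210 212
374 211 213
377 212 214
380 212 215
[358.7018 207.3186] [373.0285 211.4408]
```

```bash
python3 - <<'E'
from h import *
def tp(s,z): return [*(S+(s-.188)*U2()),z]
r.servo_line(tp(-.06,.09),ori(A),speed=.25); r.servo_line(tp(-.045,.0605),speed=.15); r.pause(.25)
B=np.array(r.current_force()); T0=np.array(r.current_ft_torque()); np.save('B2.npy',np.r_[B,T0]); st('pre')
for s in(-.03,-.02,-.01,0,.008,.016,.024,.032):
    r.servo_line(tp(s,.0605),speed=.08); f=np.array(r.current_force())-B; T=np.array(r.current_ft_torque())-T0
    print(s,'f',f.round(1),'T',T.round(2),r.current_tool_pos())
    if np.abs(f).max()>6: break
st()
E
```

```text
pre t 40.53 tcp [ 0.4549 -0.1101  0.0611] yaw 72.5 F [-0.5  0.1 -2.5] w 0.0072
-0.03 f [-0.4 -0.3  0. ] T [-0.06  0.01 -0.06] [ 0.4591 -0.0948  0.0607]
-0.02 f [ 1.  -0.1 -0.2] T [-0.02  0.03 -0.02] [ 0.462  -0.0854  0.0606]
-0.01 f [ 3.8 -1.3 -1.2] T [-0.12 -0.59 -0.52] [ 0.4657 -0.0762  0.0608]
0 f [ 5.8 -0.6 -1.7] T [-0.28 -1.   -0.82] [ 0.4687 -0.0664  0.0608]
0.008 f [ 4.9 -8.2 -1.1] T [-1.96 -0.87 -0.5 ] [ 0.4705 -0.0618  0.0604]
 t 41.95 tcp [ 0.4705 -0.0618  0.0604] yaw 72.4 F [ 4.4 -8.1 -3.5] w 0.0074
```

```bash
cat > ins.py <<'E'
from h import *
W=np.load('B2.npy');B,T0=W[:3],W[3:]
def rd(a):
    f=np.array(r.current_force())-B; T=np.array(r.current_ft_torque())-T0; u=U2(a); return f@np.r_[u,0],f@np.r_[u[1],-u[0],0],f[2],T[2]
# pose by tip position: along s, lateral l (right +) relative to nominal line at az A; drift yaw a
def pose(s,l,a,z):
    u0=U2(A); tip=S+s*u0+l*np.array([u0[1],-u0[0]]); return [*(tip-.188*U2(a)),z]
def go(s,l,a,z,speed=.06):
    r.servo_line(pose(s,l,a,z),ori(a),speed=speed); v=rd(a)
    print(round(r.current_time_s(),2),f's {s:.3f} l {l*1e3:.1f} a {a:.1f}','along %.1f lat %.1f fz %.1f Tz %.2f'%v,r.current_tool_pos()); return v
E
python3 - <<'E'
from ins import *
go(.0,0,A,.0605)
for l in(.001,.002,.003): 
    v=go(.0,l,A,.0605)
    if abs(v[1])<1: break
for a in(A-3,A+3): go(0,l,a,.0605)
E
```

```text
42.23 s 0.000 l 0.0 a 72.5 along -4.4 lat 4.3 fz 1.2 Tz -0.77 [ 0.4679 -0.0678  0.0605]
42.48 s 0.000 l 1.0 a 72.5 along -2.8 lat 4.0 fz -0.2 Tz -0.74 [ 0.4688 -0.0673  0.0604]
42.73 s 0.000 l 2.0 a 72.5 along -3.4 lat 5.0 fz 1.0 Tz -0.57 [ 0.4697 -0.0672  0.0604]
42.98 s 0.000 l 3.0 a 72.5 along -3.2 lat 2.3 fz 0.6 Tz -0.31 [ 0.4705 -0.0673  0.0604]
43.3 s 0.000 l 3.0 a 69.5 along -2.8 lat 3.2 fz 0.4 Tz -0.38 [ 0.4615 -0.0643  0.0606]
43.77 s 0.000 l 3.0 a 75.5 along -0.4 lat 1.2 fz 1.3 Tz -0.24 [ 0.4801 -0.0691  0.0603]
```

```bash
python3 - <<'E'
from ins import *
l,a=.0035,75.5
for s in(.006,.012,.018,.024,.030,.036):
    v=go(s,l,a,.0605)
    if v[0]<-7: break
    l+=np.clip(v[1]*2e-4,-.0008,.0008); a+=np.clip(v[3]*2,-1.5,1.5)*(-1 if 0 else 1)*0
E
```

```text
44.02 s 0.006 l 3.5 a 75.5 along -1.3 lat 2.0 fz -1.8 Tz 0.17 [ 0.482  -0.0644  0.0603]
44.27 s 0.012 l 3.9 a 75.5 along -11.0 lat 1.8 fz 0.8 Tz 0.56 [ 0.4838 -0.0618  0.06  ]
```

```bash
python3 - <<'E'
from ins import *
f=grab_frame('scene'); a=f['img'][:,:,::-1].copy(); f=grab_frame('top'); b=f['img'][:,:,::-1].copy()
cv2.imwrite('pics/s6.png',a);cv2.imwrite('pics/t6.png',b)
cv2.imwrite('pics/K.png',np.hstack([tile(a,(365,285),80,96,5),tile(b,(262,235),80,96,5)]))
u=U2(75.5);t=np.array(r.current_tool_pos())
for s in(.188,.16,.13,.1): print(s,proj('scene',[*(t[:2]+s*u),t[2]+.0017]),proj('top',[*(t[:2]+s*u),t[2]+.0017]))
E
```

```text
0.188 [386.5925 303.2339] [249.3741 228.8443]
0.16 [374.5224 296.966 ] [259.5891 231.5686]
0.13 [361.8366 290.3784] [270.5323 234.4871]
0.1 [349.3985 283.9195] [281.4741 237.4053]
```

View pics/K.png

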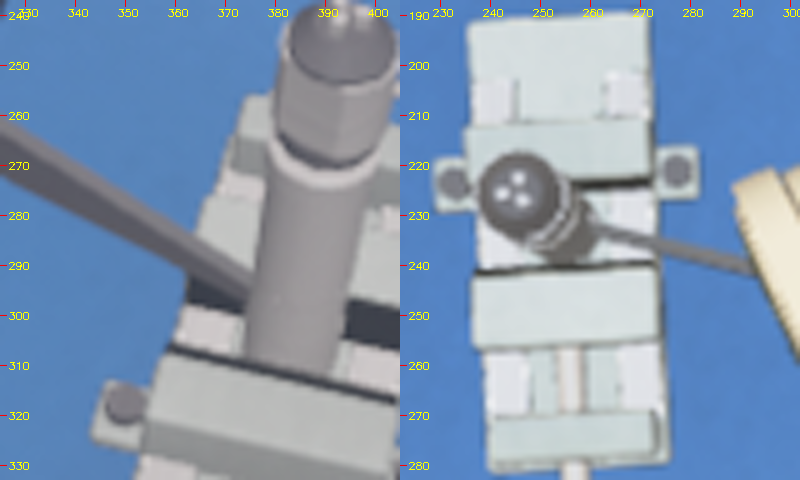

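The scene view shows the drift entering the socket's near side at about (374,294). The force pattern (left entry edge, then right wall) suggests the slot's azimuth is larger than 72.5°. I'll probe the yaw with the tip inside the slot.

```bash
python3 - <<'E'
from ins import *
go(-.002,.0025,77,.0605)
for l,a in((.002,80),(.001,84),(0,88),(0,92)): v=go(-.002,l,a,.0605)
E
```

```text
44.76 s -0.002 l 2.5 a 77.0 along 0.8 lat 1.8 fz 0.6 Tz -0.19 [ 0.484  -0.0726  0.0606]
45.07 s -0.002 l 2.0 a 80.0 along 0.2 lat 0.5 fz 0.6 Tz -0.12 [ 0.4932 -0.074   0.0605]
45.42 s -0.002 l 1.0 a 84.0 along -0.0 lat 1.1 fz 0.3 Tz -0.11 [ 0.5048 -0.0759  0.0603]
45.77 s -0.002 l 0.0 a 88.0 along 0.4 lat 1.2 fz 0.1 Tz -0.17 [ 0.5169 -0.0767  0.0603]
46.13 s -0.002 l 0.0 a 92.0 along -0.1 lat 0.3 fz 0.9 Tz -0.06 [ 0.53   -0.0767  0.0603]
```

```bash
sed -i 's/^S=np.array(\[.5245.*/S=np.array([.5245,.1128]); A=93.0/' h.py; python3 - <<'E'
from ins import *
l,a=0.,93.
for s in(.004,.010,.016,.022,.028,.034,.040):
    v=go(s,l,a,.0605)
    if v[0]<-6: break
    l+=np.clip(v[1]*1.5e-4,-.0006,.0006)
r.pause(.1); print(rd(a))
E
```

```text
46.4 s 0.004 l 0.0 a 93.0 along -0.8 lat -0.0 fz 0.3 Tz -0.06 [ 0.5341 -0.0702  0.0606]
46.65 s 0.010 l -0.0 a 93.0 along 0.1 lat 1.2 fz 0.9 Tz -0.04 [ 0.5337 -0.0643  0.0606]
46.9 s 0.016 l 0.2 a 93.0 along -0.1 lat 1.0 fz 0.7 Tz -0.03 [ 0.5337 -0.0584  0.0606]
47.15 s 0.022 l 0.3 a 93.0 along 0.2 lat -0.1 fz 0.1 Tz -0.04 [ 0.5335 -0.0524  0.0606]
47.4 s 0.028 l 0.3 a 93.0 along -0.1 lat 1.0 fz -0.5 Tz -0.07 [ 0.5332 -0.0464  0.0606]
47.65 s 0.034 l 0.5 a 93.0 along -0.1 lat 1.0 fz -0.3 Tz -0.02 [ 0.5329 -0.0405  0.0605]
47.9 s 0.040 l 0.6 a 93.0 along 0.3 lat 0.5 fz -2.4 Tz -0.11 [ 0.5326 -0.0346  0.0603]
(np.float64(-0.14937014579853056), np.float64(-1.2541042269056755), np.float64(-1.738366043996038), np.float64(-0.0439248542677818))
```

```bash
python3 - <<'E'
from ins import *
l,a,s,z=.0005,93.,.034,.0605
go(s,l,a,z)
while z>.0555:
    z-=.0007; v=go(s,l,a,z)
    if v[2]>3: break
np.save('ins.npy',[l,a,s,z])
E
```

```text
48.25 s 0.034 l 0.5 a 93.0 along -0.2 lat 0.3 fz 0.1 Tz -0.03 [ 0.5332 -0.0417  0.0606]
48.5 s 0.034 l 0.5 a 93.0 along -0.1 lat -0.2 fz 0.3 Tz -0.02 [ 0.5332 -0.0408  0.0599]
48.75 s 0.034 l 0.5 a 93.0 along 0.5 lat -0.4 fz -0.4 Tz -0.06 [ 0.5331 -0.0409  0.0591]
49.0 s 0.034 l 0.5 a 93.0 along 0.5 lat 0.2 fz 0.2 Tz -0.01 [ 0.533  -0.0409  0.0583]
49.25 s 0.034 l 0.5 a 93.0 along -0.2 lat -0.9 fz 2.5 Tz -0.02 [ 0.5331 -0.0409  0.0578]
49.5 s 0.034 l 0.5 a 93.0 along -1.6 lat 0.6 fz 4.2 Tz 0.03 [ 0.5333 -0.0409  0.0572]
```

```bash
python3 - <<'E'
from ins import *
l,a=.0005,93.
for s in(.042,.048,.054,.060,.066,.072,.078,.084,.090,.096,.102):
    v=go(s,l,a,.0578,speed=.04)
    if v[0]<-35 or v[2]<-25: break
    l+=np.clip(v[1]*1e-4,-.0004,.0004)
st()
E
```

```text
49.85 s 0.042 l 0.5 a 93.0 along 0.2 lat 0.7 fz 2.4 Tz -0.05 [ 0.5325 -0.0323  0.0577]
50.15 s 0.048 l 0.6 a 93.0 along 0.6 lat 1.1 fz 1.1 Tz -0.08 [ 0.5324 -0.0263  0.0578]
50.45 s 0.054 l 0.7 a 93.0 along -5.9 lat -0.5 fz 4.5 Tz 0.02 [ 0.5324 -0.0226  0.0578]
50.75 s 0.060 l 0.6 a 93.0 along -13.4 lat -2.4 fz 6.5 Tz 0.19 [ 0.5322 -0.0193  0.0578]
51.05 s 0.066 l 0.4 a 93.0 along -16.2 lat -0.9 fz 5.8 Tz 0.09 [ 0.5318 -0.0147  0.0576]
51.35 s 0.072 l 0.3 a 93.0 along -17.2 lat -0.8 fz 6.4 Tz 0.12 [ 0.5315 -0.0093  0.0576]
51.65 s 0.078 l 0.2 a 93.0 along -18.4 lat -0.9 fz 6.3 Tz 0.11 [ 0.5311 -0.0035  0.0576]
51.95 s 0.084 l 0.1 a 93.0 along -18.0 lat -0.1 fz 6.9 Tz 0.10 [0.5308 0.0024 0.0576]
52.25 s 0.090 l 0.1 a 93.0 along -17.8 lat -0.2 fz 5.5 Tz 0.08 [0.5304 0.0085 0.0575]
52.55 s 0.096 l 0.1 a 93.0 along -18.4 lat -0.9 fz 6.0 Tz 0.06 [0.5301 0.0145 0.0575]
52.85 s 0.102 l 0.0 a 93.0 along -17.1 lat -0.8 fz 5.4 Tz 0.05 [0.5297 0.0207 0.0574]
 t 52.85 tcp [0.5297 0.0207 0.0574] yaw 92.7 F [ -0.4 -17.1   3. ] w 0.0074
```

```bash
python3 - <<'E'
from ins import *
for s in(.106,.110,.113): go(s,0,93,.0578,speed=.04)
r.pause(.2); print(rd(93))
f=grab_frame('scene'); a=f['img'][:,:,::-1].copy(); cv2.imwrite('pics/s7.png',a); cv2.imwrite('pics/M.png',tile(a,(375,275),80,96,6)[:600])
E
```

```text
53.1 s 0.106 l 0.0 a 93.0 along -16.2 lat -0.4 fz 5.7 Tz -0.03 [0.5294 0.0252 0.0574]
53.35 s 0.110 l 0.0 a 93.0 along -13.8 lat 0.5 fz 4.7 Tz 0.02 [0.5292 0.0295 0.0575]
53.6 s 0.113 l 0.0 a 93.0 along -14.8 lat 0.1 fz 4.7 Tz -0.03 [0.5291 0.0326 0.0574]
(np.float64(-14.58001063034816), np.float64(-0.35431614145801804), np.float64(5.583674531722833), np.float64(-0.02964838623897928))
```

View pics/M.png

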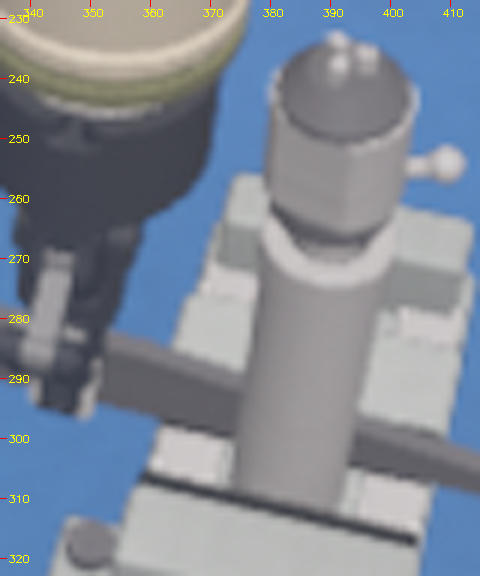

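```bash
python3 - <<'E'
from ins import *
go(.1077,0,93,.0578,speed=.02)
p=r.current_tool_pos(); jaws.command_gripper(.035); st('open')
r.servo_line([p[0],p[1],.11],speed=.12); st('a')
r.servo_line([.47,-.12,.30],speed=.3); r.pause(.3); st('clear')
f=grab_frame('scene'); a=f['img'][:,:,::-1].copy(); b=grab_frame('top')['img'][:,:,::-1].copy()
cv2.imwrite('pics/s8.png',a);cv2.imwrite('pics/N.png',np.hstack([tile(a,(385,280),80,96,5),tile(b,(262,235),80,96,5)]))
E
```

```text
54.27 s 0.108 l 0.0 a 93.0 along -4.4 lat 2.0 fz -1.5 Tz -0.19 [0.5287 0.0318 0.0575]
open t 54.65 tcp [0.5287 0.0333 0.058 ] yaw 93.1 F [-0.2 -0.8  0.5] w 0.0351
a t 55.23 tcp [0.5286 0.0315 0.1098] yaw 93.0 F [ 0.2 -0.   0.2] w 0.0351
clear t 56.52 tcp [ 0.4699 -0.1192  0.2994] yaw 93.1 F [-1.4 -0.2 -0.6] w 0.0348
```

View pics/N.png

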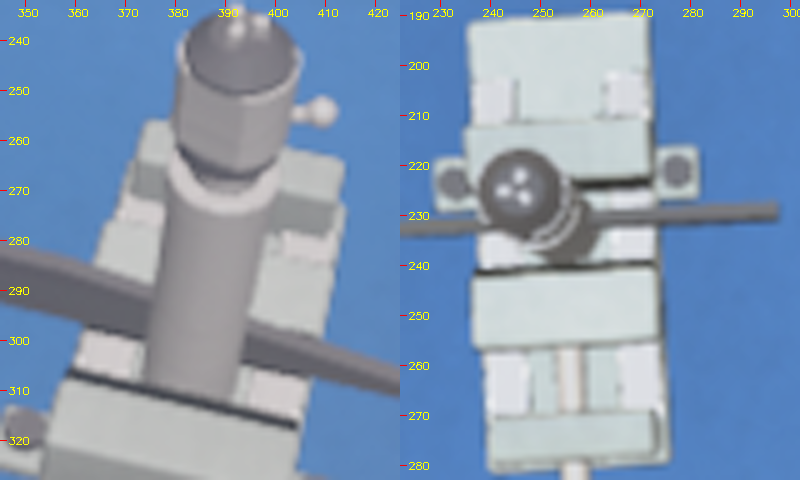

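The chuck stands upright on the drift. The drift lies right through the slot, its tail ending at top (297,229), and the gripper is clear. Handing in.

```bash
python3 - <<'E'
from ins import *
tail=cast('top',(297.7,229),.088)[:2]; m=tail+.14*U2(93); print('tail',tail,'mid-S mm',1e3*(m-S)); st()
hand_in()
E
```

```text
tail [ 0.5292 -0.0083] mid-S mm [-2.6256 18.7524]
 t 56.62 tcp [ 0.47   -0.1195  0.2997] yaw 93.1 F [-0.9 -0.3  0.3] w 0.0348
the job is handed in; nothing more can be done
```

I seated the chuck with a twisting push, released it, and drove the drift under the tang until the shank lifted. I then let go of the drift, cleared the arm and handed in at 56.6 s of the 72 s allowed. No verdict was reported.

**Last checks:**
- **Seating:** the taper came to a dead stop at the height predicted for home. The drift met the tang with its tip 50 mm past the axis, as it should for a fully seated shank.
- **Socket slip:** my vertical load readings peaked at 14.7 N, under the 16 N limit. The rim showed no visible drop in the pictures, but I never read the slip directly.
- **Lift:** the drift's tip is about 108 mm past the axis, which gives about 8.6 mm of lift by calculation. The picture after the drive shows the chuck raised and upright.
- **Drift position:** the mid-point check gives about 19 mm from the socket's axis, against a limit of 35 mm.
- **Other things on the bench:** I did not measure whether any of them moved. The arm's path stayed clear of them.

**What disagreed:**
- **Slot direction:** torque probing of the seated chuck suggested 72.5°, but the vice edges gave about 94°. The first insertion at 72.5° jammed gently (up to about 11 N). The drift then slid in freely at 93°, so the vice estimate was right. I never explained the torque result, and the chuck's flats look about 20° off the slot.
- **Picture budget:** I viewed 13 pictures, three over the 10 budgeted.

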